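# Slide the covered pot off the heat, then lift its lid and hold it

### The arm

A 6-joint arm with a two-finger parallel gripper is mounted at the origin on the work surface. World frame = base frame: x ahead of the robot, y to its left, z up, the work surface at z = 0. Lengths are in m, angles in rad, forces in N, time in s.
With the tool pointing down it reaches from about 0.35 to 0.875 m from the base axis. Payload 4.2 kg.
Tool frame: the origin (TCP) lies at the very end of the fingers, on their centre line; the grasp point (between the pads) lies 19 mm behind it; z points along the fingers, y is the line along which they close (so a half turn about z gives the same grasp; the last joint's range is limited). The gripper opens to 87 mm and grips with 3 to 60 N. Pads are 19 mm wide; open, the fingers measure 117 mm over their backs; the gripper's body (75 mm by 190 mm) begins 51 mm behind the grasp point.
Start: joints at [-1.033, 0.385, 0.008, 0, -1.194, -0.259], TCP at [0.172, -0.601, 0.223] pointing down, gripper open.
Joint ranges: [-3.14, 3.14], [-1.21, 2.06], [-1.07, 1.41], [-3.16, 2.05], [-2.99, -0.16], [-3.1, 3.1]. Speed limits (rad/s): [2.79, 2.79, 3.14, 3.14, 3.14, 3.14].

### API

Orientations are given as [roll, pitch, yaw] about the fixed x, y, z axes, in that order (R = Rz(yaw) Ry(pitch) Rx(roll)).
In Python, from rig import bot gives the robot as it stands. Calls block until the motion is done:
- bot.move_to(position, orientation): joint-space move of the TCP to a pose.
- bot.line_to(position, attitude=None, rate=0.15): straight line of the TCP; attitude=None keeps the orientation; rate is the mean speed in m/s.
- bot.movej(angles): joint-space move.
- bot.let_go() and bot.clamp(grasp_force=None): open the fingers fully, or close them until they stop; grasp_force is the grip in N (None keeps the last).
- bot.sleep(seconds).
- bot.inverse_kinematics(position, orientation): joint angles nearest the present ones, or None.
- bot.camera(name): name is "side" or "top" or "wrist"; returns a dict with "color" (480x640x3 uint8, red, green, blue), "intrinsics" (3x3 intrinsics, pixels), "position" and "attitude" of the camera in the world. Camera axes: x right, y up, looking along -z (the intrinsics and any distortion apply to the point x, -y, -z); pixel columns grow to the right and rows downward; lengths in m; the calibration is good to about 2 mm. A picture is of the moment at which its call begins. There is no depth.
A pose or a line that the arm cannot do raises bot.PlanningError and nothing moves.
- bot.hand_in(): hands the job in; it is judged then, once.
Trained networks look in the newest picture that a camera, given by its name, has taken for a name from the list of things; names that differ only in an ending like _2 or _b are one class to them, and where a whole thing is asked for, a point or a joint stands for the part that bears it (a point fixed in the world has none). Each returns a list of dicts, best first, with "conf" (0 to 1); they miss things now and then, are a little off and sometimes report something else, mostly with a low value. They report only what shows in the picture. A call takes as long as a camera call. They do not tell look-alikes from the thing itself.
- bot.spot_in(thing, camera): "point" ([column, row] in pixels, amid what is visible of it).
- bot.spot_point(thing, camera): "point" ([column, row] in pixels: a listed point, or the origin of a listed thing).
Readings, each from a call of its own:
- bot.current_clock(): time.
- bot.current_joints(): joint angles.
- bot.current_joint_velocities(): joint speeds.
- bot.current_joint_efforts(): joint torques, N m.
- bot.current_eef_pos(): TCP position.
- bot.current_eef_rot(): TCP orientation.
- bot.current_contact_force(): force on the tool from outside, world axes, zero at the start.
- bot.current_ft_torque(): the same for the moment, N m.
- bot.current_finger_gap(): opening from 0.0 (shut) to 1.0 (fully open).
- bot.current_finger_force(): force on a finger pad.
Only numpy, scipy, OpenCV 4.12 (cv2) and the standard library are available. Lean on these libraries where they do the work, as an engineer would, in place of code of your own. Each camera call takes 0.05 s, during which the arm holds its last target. There are 200 camera calls.

### The job

The covered steel pot stands on the heating zone (concentric circles) of the hotplate: slide it along the glass, lid on and without lifting or tipping it, until it stands centred on the resting place (the square with a small cross). Then lift the lid straight off by its knob and finish holding it in the gripper, still and level, directly above the pot with about a hand's breadth (10 cm) of air between lid and rim; the program ends while holding, so do not put the lid down or let go. Leave the pot on its resting place and do not disturb the stack of dishes or the bottle.

Things in the scene. Friction and masses are not known exactly. Their poses are not given: they have to be found in the camera images.
- hotplate: Fixed twin hotplate, steel box with a flat dark glass top, 260 (x) by 390 (y) by 50 mm high; origin at the centre of its underside on the bench, z up, the glass top is 50 mm above the origin. Control knobs on its -x side, facing the robot. It has two printed places side by side along its y axis, 184 mm apart; which one is left or right varies.
- heat_zone: Heating zone: flat print of concentric circles (outermost 164 mm across, light grey) on the glass; the pot starts roughly centred on it. Origin at the circles' centre, on the glass; axes parallel to the hotplate's.
- rest_mark: Resting place: flat print of a 160 mm square outline with a small cross (50 mm) at its centre, light grey, on the glass; no height. Origin at the cross, on the glass; axes parallel to the hotplate's.
- pot: Loose round steel pot, 130 mm outside diameter, 80 mm high, walls 4 mm, about 0.6 kg, open top closed by the lid. Origin at the centre of its underside, z up. A straight stiff handle points along its -x axis, roughly towards the robot.
- pot_grip (a point): Middle of the pot's handle: black bar 90 mm long (from 85 to 175 mm from the pot's axis), 22 mm wide, 14 mm high; this point is its centre, 130 mm from the pot's axis along the pot's -x and 58 mm above the pot's underside. Axes as the pot's: the bar runs along x, its 22 mm width is along y.
- lid: Loose round steel lid, 134 mm across, about 0.25 kg, lying on the pot's rim. Origin at the centre of the underside of its flange, which rests on the rim (80 mm above the pot's underside); a skirt 114 mm across reaches 8 mm below it into the pot (inner diameter 122 mm). The lid's top surface is 8 mm above the origin in the middle. z up.
- lid_knob (a point): Centre of the lid's grip, in the lid's axes: black upright cylinder 30 mm in diameter from 16 to 44 mm above the lid's origin, on a 14 mm thick stem; this point is 32 mm above the lid's origin, on its axis.
- dishes: Bystander: stack of four shallow amber round dishes with clear covers, 92 mm across, 64 mm high, to the left of the hotplate. Origin at the centre of its underside.
- bottle: Bystander: white bottle with a blue cap, 66 mm across, 170 mm high, to the right of the hotplate. Origin at the centre of its underside.
There are look-alikes about, which are no part of the job. Leave any blue look-alike of the lid alone. What is shaped like the pot but blue is not meant.

How it is judged:
By the outcome, as a careful person would: the job done as asked, in the order asked, and still so for the second after the job is handed in, while the arm keeps its last pose, push and grip.
It also fails if it takes over 54 s, if anything falls off the work surface, if the arm or the gripper's body presses on something with over 40 N, if the wrist force passes 120 N, or if a joint passes its speed limit or range.

## Working session

There is one attempt and no reset: what is moved stays moved. The work goes in short steps, each a Python script; the robot and the scene stay as the last script left them, time stands still between calls to the robot, and variables do not carry over. Pictures are saved under pics/ and viewed, at most 10 in all, crops included, and the job is handed in when it is done.

```bash
ls; mkdir -p pics
cat > h.py <<'E'
from rig import bot
import numpy as np, cv2
def save(c,name):
    d=bot.camera(c); cv2.imwrite('pics/'+name,d['color'][:,:,::-1]); return d
def Rm(d):
    a=np.array(d['attitude'],float)
    if a.shape==(3,3): return a
    from scipy.spatial.transform import Rotation as R
    return R.from_euler('xyz',a).as_matrix() if a.size==3 else R.from_quat(a).as_matrix()
def ray(d,p):
    K=np.array(d['intrinsics']); v=np.linalg.solve(K,[p[0],p[1],1.]); v=Rm(d)@(v*[1,-1,-1])
    return np.array(d['position']),v
def atz(d,p,z):
    o,v=ray(d,p); return o+v*(z-o[2])/v[2]
def proj(d,P):
    q=(Rm(d).T@(np.array(P)-d['position']))*[1,-1,-1]; u=np.array(d['intrinsics'])@q; return u[:2]/u[2]
E
python3 - <<'E'
from h import *
ds={}
for c in ('top','side'):
    d=save(c,c+'1.png'); print(c,{k:np.round(v,3).tolist() for k,v in d.items() if k!='color'})
    for t,z in (('hotplate',0),('heat_zone',.05),('rest_mark',.05),('pot',.05),('pot_grip',.108),('lid',.13),('lid_knob',.162),('dishes',0),('bottle',0)):
        for r in bot.spot_point(t,c)[:3]: print(t,round(r['conf'],2),np.round(r['point']),np.round(atz(d,r['point'],z),3))
print([k for k in d])
E
```

```text
pics
top {'intrinsics': [[589.061, 0.0, 314.981], [0.0, 589.061, 237.062], [0.0, 0.0, 1.0]], 'position': [0.291, -0.011, 1.459], 'attitude': [0.145, -0.005, -1.571]}
hotplate 0.58 [322. 204.] [ 0.588 -0.037  0.   ]
heat_zone 0.2 [366. 176.] [ 0.649 -0.144  0.05 ]
rest_mark 0.77 [284. 191.] [0.61  0.058 0.05 ]
pot 0.62 [486. 329.] [ 0.278 -0.422  0.05 ]
pot_grip 0.98 [376. 236.] [ 0.49  -0.159  0.108]
pot_grip 0.62 [441. 295.] [ 0.355 -0.306  0.108]
lid 0.75 [364. 181.] [ 0.618 -0.132  0.13 ]
lid 0.75 [366. 311.] [ 0.317 -0.131  0.13 ]
lid 0.57 [455. 226.] [ 0.512 -0.337  0.13 ]
lid_knob 0.78 [365. 308.] [ 0.323 -0.126  0.162]
lid_knob 0.74 [459. 222.] [ 0.514 -0.34   0.162]
lid_knob 0.68 [367. 176.] [ 0.621 -0.135  0.162]
dishes 0.74 [146. 228.] [0.528 0.406 0.   ]
bottle 0.87 [477. 175.] [ 0.665 -0.431  0.   ]
side {'intrinsics': [[597.852, 0.0, 315.078], [0.0, 597.852, 242.303], [0.0, 0.0, 1.0]], 'position': [-0.225, 0.941, 0.805], 'attitude': [1.047, 0.013, -2.5]}
hotplate 0.92 [292. 268.] [ 0.585 -0.033  0.   ]
hotplate 0.34 [308. 203.] [ 0.779 -0.35   0.   ]
heat_zone 0.73 [308. 231.] [ 0.616 -0.139  0.05 ]
heat_zone 0.43 [306. 233.] [ 0.614 -0.126  0.05 ]
rest_mark 0.69 [260. 263.] [0.612 0.055 0.05 ]
pot 0.9 [307. 232.] [ 0.611 -0.13   0.05 ]
pot 0.48 [306. 204.] [ 0.715 -0.258  0.05 ]
pot_grip 0.72 [432. 228.] [ 0.313 -0.239  0.108]
pot_grip 0.71 [352. 219.] [ 0.5   -0.168  0.108]
lid 0.96 [406. 283.] [0.234 0.034 0.13 ]
lid 0.89 [303. 202.] [ 0.631 -0.14   0.13 ]
lid 0.81 [383. 221.] [ 0.41  -0.168  0.13 ]
lid_knob 0.83 [408. 271.] [0.229 0.038 0.162]
lid_knob 0.67 [381. 213.] [ 0.404 -0.146  0.162]
lid_knob 0.63 [305. 190.] [ 0.626 -0.141  0.162]
dishes 0.71 [179. 372.] [0.531 0.393 0.   ]
dishes 0.22 [303. 232.] [ 0.678 -0.196  0.   ]
bottle 0.79 [352. 203.] [ 0.668 -0.424  0.   ]
['color', 'intrinsics', 'position', 'attitude']
```

View pics/top1.png

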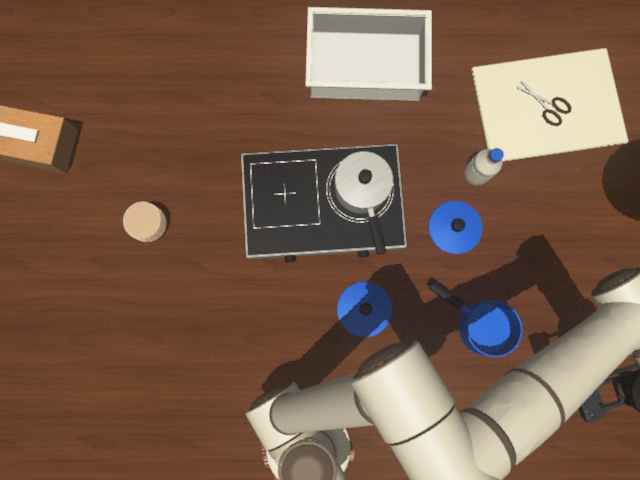

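Run:
```python
import cv2
i=cv2.imread('pics/top1.png'); cv2.imwrite('pics/top1c.png',cv2.resize(i[110:260,225:425],None,fx=4,fy=4,interpolation=cv2.INTER_CUBIC))
```

```text
(no output)
```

View pics/top1c.png

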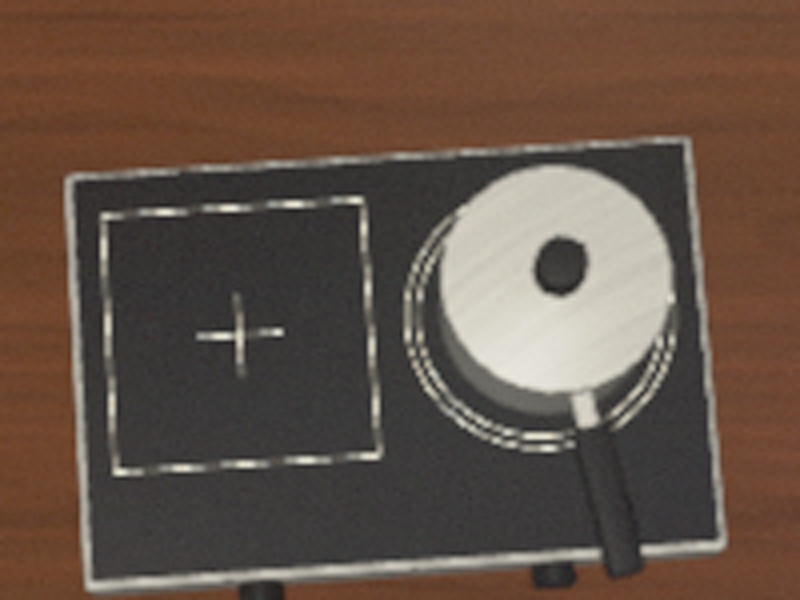

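View pics/side1.png

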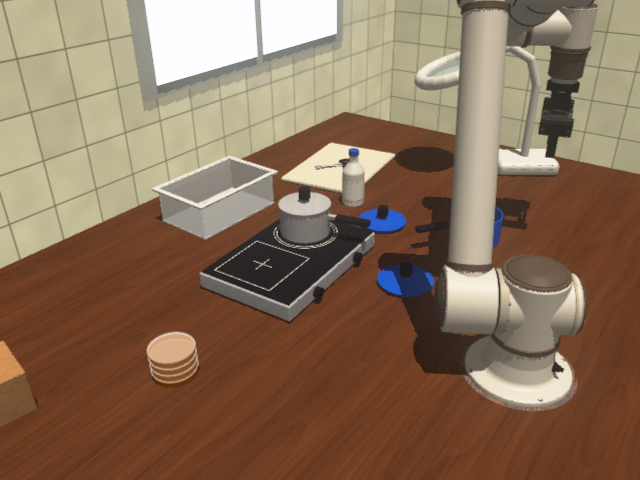

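The pictures show the steel pot, with lid knob at top (365,176) and handle at (376,236), standing on the circles. The cross is at (285,193). Lookalikes are the blue pot at (490,328) and blue lids at (456,227) and (365,309). The steel covered pot on the circles is the one meant: it is steel-coloured, has its lid on and has circles around it. The crop confirms this. The dishes are at (146,222) and the bottle at (483,167), both out of the way.

Run:
```python
from h import *
d=bot.camera('top')
print('cross',atz(d,(285,193),.05),'knobtop',atz(d,(365,176.2),.174),'lid',atz(d,(364.2,179.8),.132))
print('handle ends',atz(d,(372.5,214),.115),atz(d,(380.5,252),.115))
p=np.array(bot.current_eef_pos()); print(bot.current_eef_rot())
bot.line_to(p+[0,0,.13])
yaw=.2
print(bot.inverse_kinematics([.49,-.162,.3],[np.pi,0,yaw]))
bot.move_to([.49,-.162,.27],[np.pi,0,yaw])
d=save('wrist','w1.png'); print(bot.current_clock(), d['position'],d['attitude'])
for t,z in (('pot_grip',.108),('lid',.13),('lid_knob',.162),('rest_mark',.05),('pot',.05)):
    for r in bot.spot_point(t,'wrist')[:2]: print(t,round(r['conf'],2),np.round(r['point']),np.round(atz(d,r['point'],z),4))
```

```text
cross [0.60595896 0.05529155 0.05      ] knobtop [ 0.61678359 -0.12935406  0.174     ] lid [ 0.61890409 -0.13127845  0.132     ]
handle ends [ 0.54176177 -0.15106862  0.115     ] [ 0.4529801  -0.16816839  0.115     ]
[-3.14155743e+00  5.75558579e-06 -2.86277309e+00]
[-0.00448648  0.14972101 -0.12079805  0.         -1.30027727  1.77528281]
4.0917 [ 0.5601228  -0.14809172  0.43166427] [-2.61848005e-01 -5.25173065e-04 -1.37121444e+00]
pot_grip 0.67 [318. 225.] [ 0.4937 -0.1594  0.108 ]
pot_grip 0.57 [430. 349.] [ 0.3819 -0.3061  0.108 ]
lid 0.86 [316.  77.] [ 0.6199 -0.1321  0.13  ]
lid 0.56 [479. 214.] [ 0.5371 -0.3001  0.13  ]
lid_knob 0.94 [276. 332.] [ 0.4012 -0.1399  0.162 ]
lid_knob 0.67 [495. 217.] [ 0.5402 -0.2977  0.162 ]
rest_mark 0.66 [136.  67.] [0.6082 0.0566 0.05  ]
pot 0.31 [320. 225.] [ 0.4823 -0.1626  0.05  ]
```

View pics/w1.png

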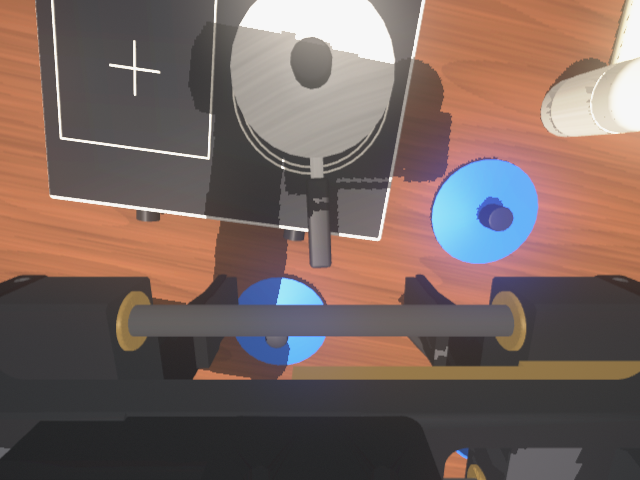

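The wrist view agrees with the top camera: pot axis ≈ (0.619,-0.132), handle at (318,225) ≈ (0.492,-0.157), cross at (134,68) ≈ (0.607,0.056). Next I grasp the handle and slide.

Run:
```python
from h import *
o=[np.pi,0,.195]; g=np.array([.4918,-.157,.089])
bot.move_to(g+[0,0,.1],o); bot.line_to(g,rate=.12)
print(bot.current_contact_force()); bot.clamp(40); bot.sleep(.3)
print('gap',bot.current_finger_gap()*87,bot.current_finger_force(),bot.current_contact_force())
bot.line_to(g+[-.0125,.1875,0],rate=.06)
print(bot.current_contact_force(),bot.current_eef_pos(),bot.current_clock())
d=save('top','top2.png'); s=save('side','side2.png')
for c,dd in (('top',d),('side',s)):
  for t,z in (('lid',.13),('lid_knob',.162),('rest_mark',.05),('pot',.05)):
    for r in bot.spot_point(t,c)[:3]: print(c,t,round(r['conf'],2),np.round(r['point']),np.round(atz(dd,r['point'],z),4))
i=cv2.imread('pics/top2.png'); a=cv2.resize(i[120:270,225:425],None,fx=4,fy=4,interpolation=cv2.INTER_CUBIC); cv2.imwrite('pics/top2c.png',a)
i=cv2.imread('pics/side2.png'); a=cv2.resize(i[170:320,180:380],None,fx=4,fy=4,interpolation=cv2.INTER_CUBIC); cv2.imwrite('pics/side2c.png',a)
```

```text
[ 0.07662866  0.96761703 -0.02748012]
gap 21.56392369121527 39.92012104019523 [-0.29122306 -0.57257828  0.38336434]
[ 0.84434548 -4.10744054 -1.95812053] [0.47924847 0.03043366 0.08897521] 10.4
top lid 0.76 [456. 227.] [ 0.5086 -0.3409  0.13  ]
top lid 0.6 [364. 312.] [ 0.3154 -0.1283  0.13  ]
top lid 0.59 [283. 184.] [0.6093 0.0565 0.13  ]
top lid_knob 0.7 [460. 224.] [ 0.5101 -0.3424  0.162 ]
top lid_knob 0.62 [366. 308.] [ 0.3233 -0.1278  0.162 ]
top lid_knob 0.61 [283. 180.] [0.6113 0.0557 0.162 ]
top pot 0.98 [483. 327.] [ 0.282  -0.4157  0.05  ]
side lid 0.89 [259. 233.] [0.6129 0.049  0.13  ]
side lid 0.8 [381. 219.] [ 0.4165 -0.1719  0.13  ]
side lid 0.63 [407. 279.] [0.2396 0.0198 0.13  ]
side lid_knob 0.96 [258. 223.] [0.6066 0.058  0.162 ]
side lid_knob 0.88 [384. 214.] [ 0.3969 -0.1477  0.162 ]
side lid_knob 0.6 [408. 273.] [0.2254 0.0454 0.162 ]
side pot 0.7 [262. 262.] [0.6125 0.0487 0.05  ]
```

View pics/top2c.png

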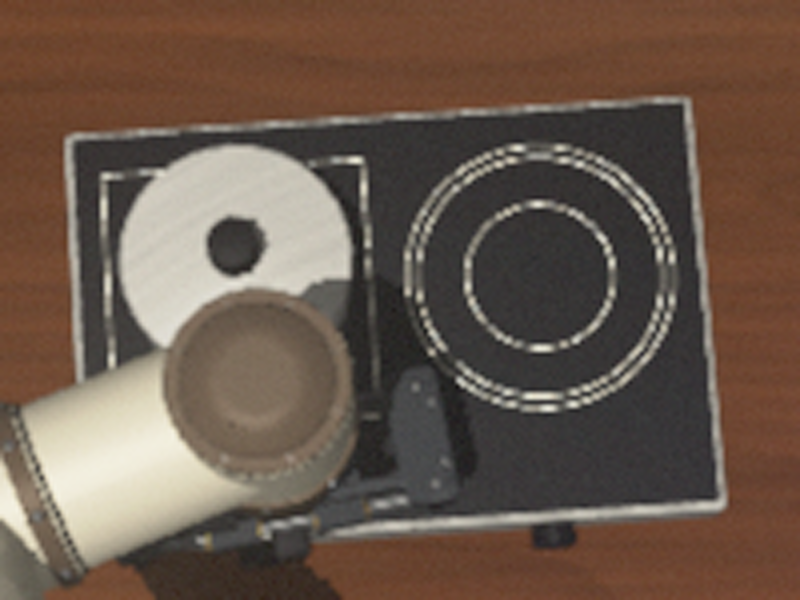

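View pics/side2c.png

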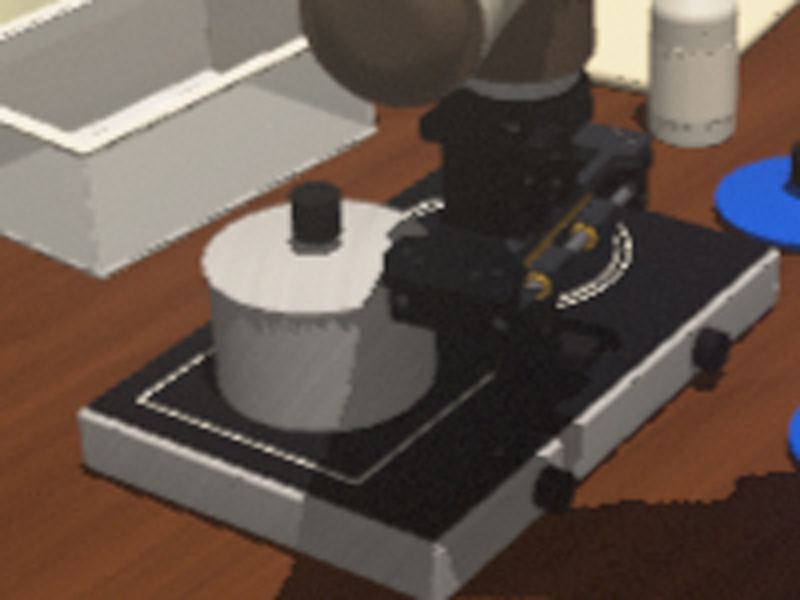

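The pot is on the square. The top view shows the lid centre at crop (235,260), so pot y looks a few mm short. I'll fit the lid circle and the square for a precise offset.

```bash
cat >> h.py <<'E'
from scipy.optimize import minimize
def circ(x,y,z,r,n=180):
    a=np.linspace(0,2*np.pi,n,endpoint=False); return np.c_[x+r*np.cos(a),y+r*np.sin(a),np.full(n,z)]
def projN(d,P): 
    q=((P-np.array(d['position']))@Rm(d))*[1,-1,-1]; u=q@np.array(d['intrinsics']).T; return u[:,:2]/u[:,2:]
def samp(g,uv): return cv2.remap(g,uv[:,:1].astype(np.float32),uv[:,1:].astype(np.float32),cv2.INTER_LINEAR).ravel()
def fitlid(d,img,x0,z=.132,mask=None):
    g=cv2.GaussianBlur(cv2.cvtColor(img,cv2.COLOR_BGR2GRAY).astype(np.float32),(0,0),.6)
    def f(p):
        i=samp(g,projN(d,circ(p[0],p[1],z,.0645))); o=samp(g,projN(d,circ(p[0],p[1],z,.0695)))
        k=np.clip(i-o,-20,70); return -k.mean()
    return min((minimize(f,[x0[0]+a,x0[1]+b],method='Nelder-Mead',options=dict(initial_simplex=None,xatol=1e-4)) for a in(-.003,0,.003) for b in(-.004,0,.004)),key=lambda r:r.fun)
def sq(x,y,t,h=.08):
    s=np.linspace(-h,h,80); o=np.full(80,h); c=np.linspace(-.025,.025,30); zc=0*c
    P=np.r_[np.c_[s,o],np.c_[s,-o],np.c_[o,s],np.c_[-o,s],np.c_[c,zc],np.c_[zc,c]]
    R=np.array([[np.cos(t),-np.sin(t)],[np.sin(t),np.cos(t)]]); P=P@R.T+[x,y]; return np.c_[P,np.full(len(P),.05)]
def fitsq(d,img,x0):
    g=cv2.GaussianBlur(cv2.cvtColor(img,cv2.COLOR_BGR2GRAY).astype(np.float32),(0,0),1.0)
    f=lambda p:-max(samp(g,projN(d,sq(*p,h=h))).mean() for h in(.079,.080))
    return min((minimize(f,[x0[0]+a,x0[1]+b,.06],method='Nelder-Mead') for a in(-.003,0,.003) for b in(-.003,0,.003)),key=lambda r:r.fun)
E
python3 - <<'E'
from h import *
d={c:bot.camera(c) for c in('top','side')}
for c in d:
  a=cv2.imread(f'pics/{c}1.png'); b=cv2.imread(f'pics/{c}2.png')
  for n,r in (('sq',fitsq(d[c],a,(.607,.056))),('lid1',fitlid(d[c],a,(.619,-.131))),('lid2',fitlid(d[c],b,(.6075,.053)))): print(c,n,np.round(r.x,4),round(r.fun,1))
E
```

```text
top sq [0.6051 0.0567 0.0648] -109.9
top lid1 [ 0.6218 -0.1303] -68.3
top lid2 [0.6097 0.0546] -49.4
side sq [0.6066 0.0538 0.0651] -94.1
side lid1 [ 0.6215 -0.1333] -52.4
side lid2 [0.611  0.0533] -40.8
```

Run:
```python
from h import *
p=np.array(bot.current_eef_pos()); p[2]=.089
bot.line_to(p+[-.0045,.0015,0],rate=.03); bot.sleep(.2)
print(bot.current_contact_force())
bot.let_go(); bot.sleep(.2); p=np.array(bot.current_eef_pos())
bot.line_to(p+[0,0,.17],rate=.2)
bot.line_to(p+[-.0,0,.23],rate=.2)
d={'top':save('top','top3.png'),'side':save('side','side3.png')}
w=save('wrist','w3.png')
for t,z in (('lid',.13),('lid_knob',.162),('rest_mark',.05),('pot_grip',.108)):
    for r in bot.spot_point(t,'wrist')[:1]: print(t,round(r['conf'],2),np.round(r['point']),np.round(atz(w,r['point'],z),4))
d['wrist']=w
for c in d:
  a=cv2.imread(f'pics/{c}3.png'); r=fitlid(d[c],a,(.606,.056)); print(c,np.round(r.x,4),round(r.fun,1))
print(bot.current_clock())
```

```text
[ 0.79151375  0.33620165 -2.94699263]
lid 0.6 [320.  86.] [0.6058 0.0589 0.13  ]
lid_knob 0.97 [315.  79.] [0.6041 0.0629 0.162 ]
pot_grip 0.58 [322. 219.] [0.475  0.0305 0.108 ]
top [0.6039 0.0587] -17.0
side [0.6046 0.0559] -30.9[ WARN:0@3.682] global loadsave.cpp:275 findDecoder imread_('pics/wrist3.png'): can't open/read file: check file path/integrity
Traceback (most recent call last):
  File "h.py", line 24, in fitlid
    g=cv2.GaussianBlur(cv2.cvtColor(img,cv2.COLOR_BGR2GRAY).astype(np.float32),(0,0),.6)
                       ~~~~~~~~~~~~^^^^^^^^^^^^^^^^^^^^^^^^
cv2.error: OpenCV(4.12.0) /io/opencv/modules/imgproc/src/color.cpp:199: error: (-215:Assertion failed) !_src.empty() in function 'cvtColor'
```

View pics/w3.png

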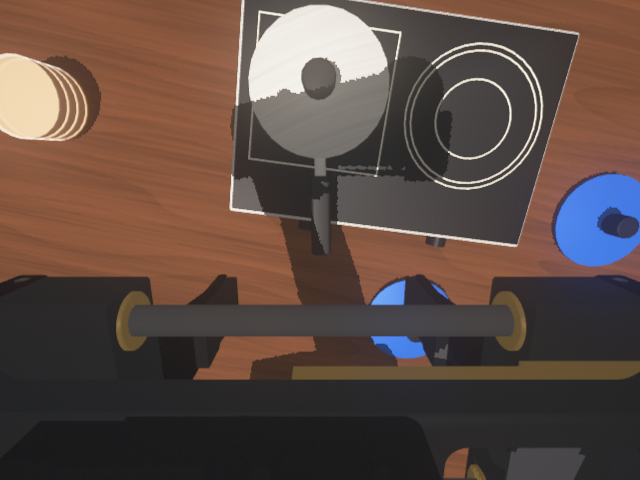

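The pot stands inside the square with its lid on (lid at (320,82), knob at (319,78)). I'll fit the square and lid in this picture.

Run:
```python
from h import *
w=bot.camera('wrist'); a=cv2.imread('pics/w3.png')
for z in (.130,.134):
  r=fitlid(w,a,(.605,.0575),z); print('lid',z,np.round(r.x,4),round(r.fun,1))
r=fitsq(w,a,(.605,.057)); print('sq',np.round(r.x,4),round(r.fun,1))
print('knobtop',atz(w,(319,76.5),.174))
# square visible corners/edges, by pixels
for p in ((259,12),(401,32),(377,176),(249,159)): print(atz(w,p,.05).round(4))
print(np.mean([atz(w,p,.05) for p in ((259,12),(401,32),(377,176),(249,159))],0), bot.current_clock())
```

```text
lid 0.13 [0.6063 0.061 ] -60.5
lid 0.134 [0.6066 0.0594] -60.5
sq [0.6079 0.0578 0.0662] -142.9
knobtop [0.6058029  0.05934198 0.174     ]
[0.6821 0.1434 0.05  ]
[ 0.6939 -0.0178  0.05  ]
[ 0.5323 -0.0292  0.05  ]
[0.5215 0.1321 0.05  ]
[0.60747214 0.05715252 0.05      ] 14.8167
```

The pot is within about 2.5 mm of centre in all three views. Now the lid.

Run:
```python
from h import *
o=[np.pi,0,.195]; g=np.array([.605,.058,.145])
bot.line_to(g+[0,0,.15],o,rate=.2); bot.line_to(g,rate=.1)
print(bot.current_contact_force()); bot.clamp(35); bot.sleep(.3)
print('gap',bot.current_finger_gap()*87,bot.current_finger_force(),bot.current_contact_force())
bot.line_to(g+[0,0,.03],rate=.05); bot.line_to(g+[0,0,.104],rate=.1); bot.sleep(.5)
print(bot.current_finger_gap()*87,bot.current_contact_force(),bot.current_eef_pos(),bot.current_clock())
save('side','side4.png')
i=cv2.imread('pics/side4.png'); cv2.imwrite('pics/side4c.png',cv2.resize(i[130:310,160:400],None,fx=3.3,fy=3.3,interpolation=cv2.INTER_CUBIC))
```

```text
[-0.13138999  0.16492749  0.44381056]
gap 29.17247306640635 34.99992105178535 [ 0.06071061  0.51362514 -0.49331828]
29.05681472865053 [ 0.97945728 -0.19040205 -1.64313045] [0.60499581 0.05799229 0.24889906] 20.7167
```

View pics/side4c.png

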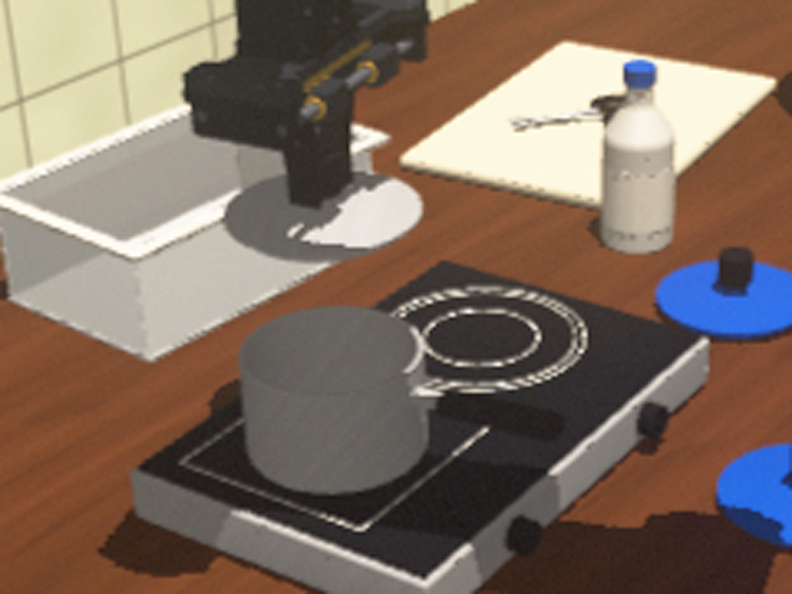

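The lid (crop (323,217)) is held level above the open pot (rim at (333,357)), which stands centred in the square. The bottle has not been disturbed.

```bash
python3 -c "
from rig import bot
print(bot.hand_in())"
```

```text
the job is handed in; nothing more can be done
None
```

I slid the pot onto the resting place, measured within about 2.5 mm of centre, and handed in with its lid held level about 10 cm above the rim, at roughly 21 s of the 54 s limit; the dishes and bottle were not touched.

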